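# Kit the parts for a die rebuild

### The job

Put together the kit for the die rebuild in the blue tray: the bronze bush goes into the large round pocket, the steel guide pillar into the small round one, the square steel die insert into the square one and the black punch into the oblong one, each standing upright and fully down in its pocket, set down and not dropped. Leave the two look-alikes, the all-steel bush and the copper electrode, where they stand: they belong to other jobs.

Things in the scene. Friction and masses are not known exactly. Their poses are not given: they have to be found in the camera images.
- bronze_bush: Golden bronze flanged guide bush standing on its flange: flange 50 mm diameter and 8 mm thick below, tube above it 38 mm outside diameter with an open 25 mm bore and a shallow groove round it, 48 mm high in all; about 0.3 kg. Origin: centre of its underside, z up. Wanted in the kit.
- guide_pillar: Bright steel guide pillar standing upright with a black cap on top: foot collar 32 mm diameter and 8 mm thick, shaft 24 mm diameter, 70 mm high in all; about 0.25 kg. Origin: centre of its underside, z up. Wanted in the kit.
- steel_insert: Bright steel square die insert, 44 x 44 mm and 38 mm high, with an 18 mm round hole straight down through it; about 0.45 kg. Origin: centre of its underside, z up. x and y along its sides. Wanted in the kit.
- punch: Black oblong punch standing on its foot: foot 66 mm (along x) x 26 mm (y) and 8 mm thick; above it a body 56 x 20 mm with rounded ends and flat long sides (flat over the middle 36 mm), 44 mm high in all, with a thin bright strip on top; about 0.4 kg. Origin: centre of its underside, z up. Wanted in the kit.
- steel_bush: Look-alike, stays where it is: bright steel (not golden) flanged guide bush standing on its flange: flange 50 mm diameter and 8 mm thick below, tube above it 38 mm outside diameter with an open 25 mm bore and a shallow groove round it, 48 mm high in all; about 0.3 kg. Origin: centre of its underside, z up.
- copper_electrode: Look-alike, stays where it is: reddish copper block of the same form as the steel insert, 44 x 44 mm, 38 mm high, 18 mm hole; about 0.5 kg. Origin: centre of its underside, z up. x and y along its sides.
- nest_large_round: Tray block with the large round pocket (for the bronze bush). Fixed dark grey block 92 x 92 x 16 mm, one of four (2 by 2, any order, 94 mm apart) in a low blue tray 200 mm square with rim 24 mm above the bench. Pocket with bright yellow floor in the middle, 60 mm diameter, 10 mm deep. Origin: centre of the block's underside, 4 mm above the bench; pocket floor at z = 6 mm, top at 16 mm; x, y along its sides.
- nest_small_round: Tray block with the small round pocket (for the guide pillar). Fixed dark grey block 92 x 92 x 16 mm, one of four (2 by 2, any order, 94 mm apart) in a low blue tray 200 mm square with rim 24 mm above the bench. Pocket with bright yellow floor in the middle, 42 mm diameter, 10 mm deep. Origin: centre of the block's underside, 4 mm above the bench; pocket floor at z = 6 mm, top at 16 mm; x, y along its sides.
- nest_square: Tray block with the square pocket (for the steel die insert). Fixed dark grey block 92 x 92 x 16 mm, one of four (2 by 2, any order, 94 mm apart) in a low blue tray 200 mm square with rim 24 mm above the bench. Pocket with bright yellow floor in the middle, 54 x 54 mm, 10 mm deep. Origin: centre of the block's underside, 4 mm above the bench; pocket floor at z = 6 mm, top at 16 mm; x, y along its sides.
- nest_slot: Tray block with the oblong pocket (for the punch). Fixed dark grey block 92 x 92 x 16 mm, one of four (2 by 2, any order, 94 mm apart) in a low blue tray 200 mm square with rim 24 mm above the bench. Pocket with bright yellow floor in the middle, 78 mm long (x) x 38 mm wide (y), 10 mm deep. Origin: centre of the block's underside, 4 mm above the bench; pocket floor at z = 6 mm, top at 16 mm; x, y along its sides. 

How it is judged (in metres and radians):
At the end, for the whole second after the job is handed in: The bronze bush, guide pillar, steel insert and punch each stand in their own pocket: within 10 mm of its centre, down on its floor (within 3 mm), upright within 0.08 rad, at rest and released; the steel bush and the copper electrode stand upright within 20 mm of where they started (horizontal distance between bronze_bush and nest_large_round below 0.01 m and z of bronze_bush in the frame of nest_large_round below 0.009 m and angle between each of bronze_bush, guide_pillar, steel_insert, punch's own z axis and vertical below 0.08 rad and linear speed of each of bronze_bush, guide_pillar, steel_insert, punch below 0.02 m/s and angular speed of each of bronze_bush, guide_pillar, steel_insert, punch below 0.2 rad/s and horizontal distance between guide_pillar and nest_small_round below 0.01 m and z of guide_pillar in the frame of nest_small_round below 0.009 m and horizontal distance between steel_insert and nest_square below 0.01 m and z of steel_insert in the frame of nest_square below 0.009 m and horizontal distance between punch and nest_slot below 0.01 m and z of punch in the frame of nest_slot below 0.009 m and distance of each of steel_bush, copper_electrode from where it was at the start of the episode below 0.02 m and angle between each of steel_bush, copper_electrode's own z axis and vertical below 0.1 rad); the robot touches nothing.
It fails at once if a look-alike is moved more than 20 mm from its start or tipped (distance of any of steel_bush, copper_electrode from where it was at the start of the episode above 0.02 m or angle between any of steel_bush, copper_electrode's own z axis and vertical above 0.2 rad).
It fails at once if a kit part is dropped or knocked over: it moves faster than 0.6 m/s while the fingers do not hold it (a fall of about 18 mm) ((linear speed of bronze_bush above 0.6 m/s and contact force between the fingers and bronze_bush below 0.05 N) or (linear speed of guide_pillar above 0.6 m/s and contact force between the fingers and guide_pillar below 0.05 N) or (linear speed of steel_insert above 0.6 m/s and contact force between the fingers and steel_insert below 0.05 N) or (linear speed of punch above 0.6 m/s and contact force between the fingers and punch below 0.05 N)).
It also fails if it takes over 106 s, if anything falls off the work surface, if the arm or the gripper's body presses on something with over 40 N, if the wrist force passes 120 N, or if a joint passes its speed limit or range.

### The arm

A 6-joint arm with a two-finger parallel gripper is mounted at the origin on the work surface. World frame = base frame: x ahead of the robot, y to its left, z up, the work surface at z = 0. Lengths are in m, angles in degrees, forces in N, time in s.
With the tool pointing down it reaches from about 0.375 to 0.75 m from the base axis. Payload 9 kg.
Tool frame: the origin (TCP) lies where the fingers leave the gripper's body, on its centre line; the fingertips stand 73 mm ahead of it and the grasp point (between the pads) lies 54 mm ahead of it (robot.tip_reach is the distance from the TCP to the fingertips, in m); z points along the fingers, y is the line along which they close (so a half turn about z gives the same grasp; the last joint's range is limited). The gripper opens to 85 mm and grips with 20 to 120 N. Pads are 22 mm wide; open, the fingers measure 114 mm over their backs; the gripper's body (76 mm by 85 mm) begins 54 mm behind the grasp point. The pads swing forward as they close: fully open they stand 13 mm farther back than shut.
Start: joints at [58.344, 5.964, 5.575, 89.605, 0, 77.527], TCP at [0.197, 0.567, 0.304] pointing down, gripper open.
Joint ranges: [-171.21, 171.21], [-48.23, 106.86], [-62.78, 66.21], [-105.2, 120.99], [-86.42, 89.51], [-180, 180]. Speed limits (degrees/s): [127.2, 127.2, 147.25, 180, 180, 180].

### API

Orientations are given as [roll, pitch, yaw] about the fixed x, y, z axes, in that order (R = Rz(yaw) Ry(pitch) Rx(roll)).
In Python, from plant import robot gives the robot as it stands. Calls block until the motion is done:
- robot.move_pose(position, orientation): joint-space move of the TCP to a pose.
- robot.line_to(position, vel=0.15, rotation=None, guard=None): straight line of the TCP; rotation=None keeps the orientation; vel is the mean speed in m/s. With guard (N) it stops when the force on the tool has changed by that much, and returns True; else False.
- robot.goto_joints(angles): joint-space move.
- robot.set_gripper(opening): finger opening in m; the grip force is fixed at half the most; returns when the fingers have stopped.
- robot.pause(seconds).
- robot.ik(position, orientation): joint angles nearest the present ones, or None.
- robot.observe(): the state.
- robot.grab_frame(name): name is "scene" or "side" or "wrist"; returns the picture (400x640x3 uint8, blue, green, red); there is no depth.
- robot.get_calibration(name): a dict with "vertical_fov" (degrees; the focal length in pixels is half the picture's height over the tangent of half this angle, whatever the lens; pixels are square), "cx", "cy" (the principal point, pixels), "rvec" (rotation vector, rad) and "tvec" (3), from world to camera coordinates, as OpenCV has them. Camera axes: x right, y down, z forward; pixel columns grow to the right and rows downward; lengths in m; the calibration is good to about 2 mm. A picture is of the moment at which its call begins: read the wrist's pose just before it. get_calibration takes no time and is no camera call; for the wrist camera it gives the pose at the moment of the call.
A pose or a line that the arm cannot do raises robot.IKError and nothing moves.
- robot.job_done(): hands the job in; it is judged then, once.
The state is a dict: "time": time; "q": joint angles; "qvel": joint speeds; "joint_torque": joint torques, N m; "tool_pos": TCP position; "tcp_rot": TCP orientation; "ft_force": force on the tool from outside, world axes, zero at the start; "torque": the same for the moment, N m; "gripper_width": finger opening in m; "gripper_force": force on a finger pad.
Only numpy, scipy, OpenCV 4.12 (cv2) and the standard library are available. Lean on these libraries where they do the work, as an engineer would, in place of code of your own. Each camera call takes 0.05 s, during which the arm holds its last target. There are 200 camera calls.

## Working session

There is one attempt and no reset: what is moved stays moved. The work goes in short steps, each a Python script; the robot and the scene stay as the last script left them, time stands still between calls to the robot, and variables do not carry over. Pictures are saved under pics/ and viewed, at most 14 in all, crops included, and the job is handed in when it is done.

```bash
ls; mkdir -p pics; python3 - <<'E'
from plant import robot
import cv2
for n in("scene","side","wrist"):
    c=robot.get_calibration(n);print(n,c)
    cv2.imwrite(f"pics/{n}0.png",robot.grab_frame(n))
s=robot.observe();print(s['time'],s['tool_pos'],s['tcp_rot'])
E
```

```text
pics
scene {'vertical_fov': 45.50543905579566, 'cx': 311.47966359277973, 'cy': 198.35322267056623, 'rvec': array([ 0.82565484,  2.61342729, -1.0234527 ]), 'tvec': array([ 0.40278416, -0.16073207,  1.25438161])}
side {'vertical_fov': 45.84088323917792, 'cx': 320.8472505593607, 'cy': 193.2132950480626, 'rvec': array([ 2.08152959, -0.52981346,  0.29421544]), 'tvec': array([-0.4314568 ,  0.14868074,  0.90827319])}
wrist {'vertical_fov': 63.786933101551625, 'cx': 313.59326637984935, 'cy': 200.75186879315902, 'rvec': array([-2.33168386, -1.65963368, -0.27274702]), 'tvec': array([-0.6003228 , -0.04230832,  0.38141301])}
0.15 [0.19704466 0.56652277 0.30331416] [-1.79942481e+02 -1.17306830e-02  1.60817112e+02]
```

View pics/scene0.png

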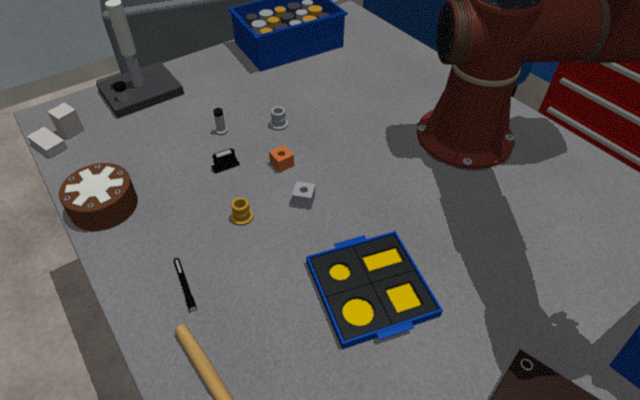

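View pics/side0.png

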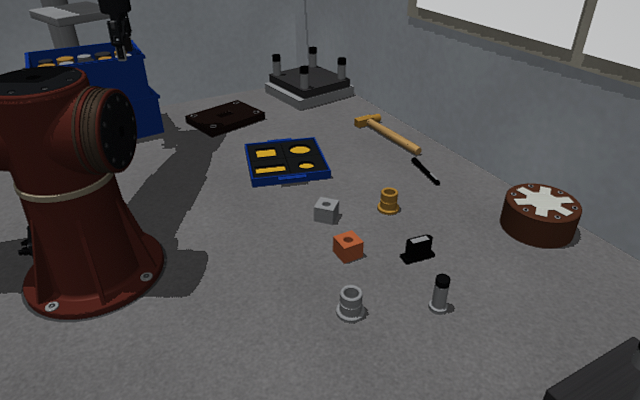

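View pics/wrist0.png

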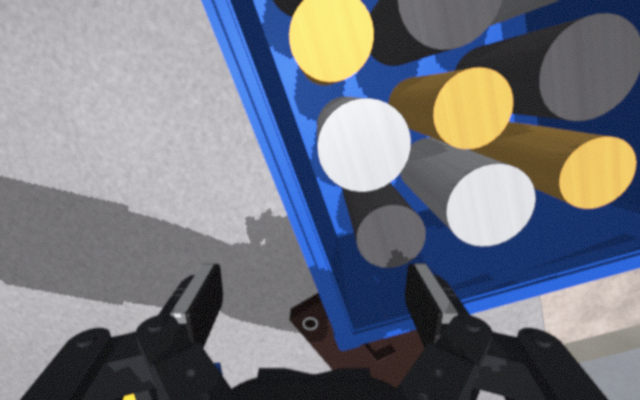

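The scene view shows the bronze bush at (241,210), steel insert (304,194), copper (282,158), punch (225,160), steel bush (279,118), pillar (220,121), and the tray near (373,288) with slot pocket (383,260), small round (340,272), square (404,297), large round (358,312). The side view agrees: insert (326,210), bush (389,200), copper (348,246), punch (418,248), steel bush (350,303), pillar (440,293). The wrist is over the bin.

```bash
cat > h.py <<'E'
import cv2, numpy as np
def cam(c):
    R=cv2.Rodrigues(np.array(c["rvec"],float))[0]
    f=200/np.tan(np.radians(c["vertical_fov"]/2))
    K=np.array([[f,0,c["cx"]],[0,f,c["cy"]],[0,0,1]])
    return K,R,np.array(c["tvec"],float)
def cast(c,px,z):
    K,R,t=cam(c); o=-R.T@t
    p=np.c_[np.array(px,float).reshape(-1,2),np.ones(len(np.array(px).reshape(-1,2)))]
    d=p@np.linalg.inv(K).T@R
    return o+d*((z-o[2])/d[:,2])[:,None]
def proj(c,P):
    K,R,t=cam(c); return cv2.projectPoints(np.array(P,float),R,t,K,None)[0].reshape(-1,2)
E
python3 - <<'E'
from plant import robot
from h import *
np.set_printoptions(precision=3,suppress=True)
a=robot.get_calibration("scene");b=robot.get_calibration("side")
S=dict(bush=(241,215),ins=(304,196),cu=(282,160),punch=(225,162),sb=(279,120),pil=(221,123),slot=(383,260),sr=(340,272),sq=(404,297),lr=(358,312))
T=dict(bush=(389,200),ins=(326,210),cu=(348,247),punch=(418,250),sb=(350,303),pil=(440,293),slot=(270,170),sr=(306,166),sq=(266,154),lr=(300,150))
for k in S:
    z=.01 if k in('slot','sr','sq','lr') else .02
    print(k,cast(a,S[k],z)[0],cast(b,T[k],z)[0])
print(proj(a,[[0,0,0],[.4,0,0],[0.4,.2,0]]))
w=robot.get_calibration("wrist");K,R,t=cam(w)
Rt=cv2.Rodrigues(np.zeros(3))[0]
from scipy.spatial.transform import Rotation as Q
s=robot.observe();RT=Q.from_euler('xyz',s['tcp_rot'],degrees=True).as_matrix()
print("cam in tool",RT.T@(-R.T@t-s['tool_pos']),"\n",R@RT)
E
```

```text
bush [ 0.62  -0.086  0.02 ] [ 0.621 -0.089  0.02 ]
ins [ 0.475 -0.053  0.02 ] [ 0.474 -0.056  0.02 ]
cu [ 0.451 -0.184  0.02 ] [ 0.449 -0.19   0.02 ]
punch [ 0.568 -0.258  0.02 ] [ 0.565 -0.264  0.02 ]
sb [ 0.373 -0.321  0.02 ] [ 0.373 -0.322  0.02 ]
pil [ 0.505 -0.399  0.02 ] [ 0.524 -0.377  0.02 ]
slot [0.439 0.18  0.01 ] [0.443 0.186 0.01 ]
sr [0.528 0.153 0.01 ] [0.535 0.161 0.01 ]
sq [0.462 0.269 0.01 ] [0.469 0.274 0.01 ]
lr [0.555 0.243 0.01 ] [0.562 0.251 0.01 ]
[[464.607 137.247]
 [344.026 202.09 ]
 [403.025 260.478]]
cam in tool [ 0.083  0.001 -0.071] 
 [[ 0.001  1.    -0.   ]
 [-0.947  0.001 -0.322]
 [-0.322  0.001  0.947]]
```

```bash
python3 - <<'E'
from plant import robot
from h import *
import json
C={}
for n,p in dict(t=(.56,.2,.32),p1=(.58,-.1,.34),p2=(.56,-.27,.34)).items():
    robot.move_pose(p,[180,0,180]); robot.pause(.3)
    c=robot.get_calibration("wrist");im=robot.grab_frame("wrist")
    cv2.imwrite(f"pics/{n}.png",im); C[n]={k:np.array(v).tolist() for k,v in c.items()}
json.dump(C,open("c.json","w")); s=robot.observe();print(s['time'],s['q'])
cv2.imwrite("pics/tp1.png",cv2.resize(np.vstack([cv2.imread("pics/t.png"),cv2.imread("pics/p1.png")]),(480,600)))
E
```

```text
4.9417 [-3.76952940e+01  1.05222000e+01  1.43184748e+01  9.37823750e+01
  1.94503652e-03 -3.77681033e+01]
```

View pics/tp1.png

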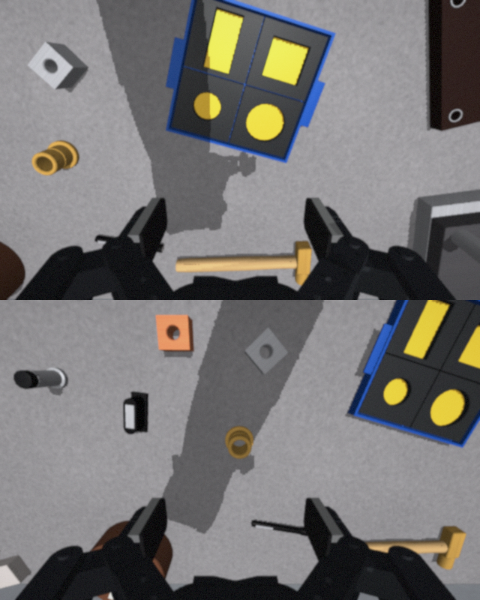

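View pics/p2.png

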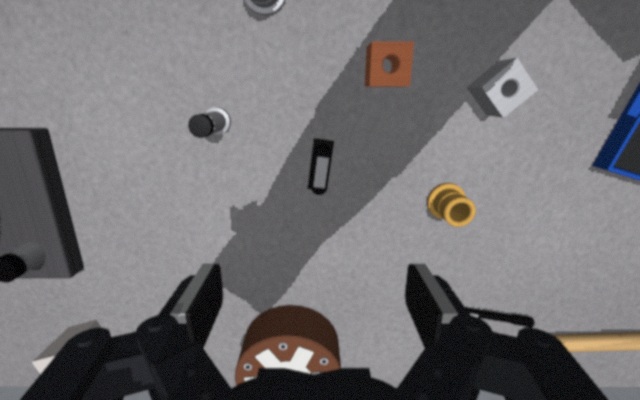

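Tray pockets are clear and complete in the upper picture: slot (300,55), square (380,82), small round (277,140), large round (353,162) in full-size pixels. In p2: copper (390,64), insert top (510,88), bush top (458,210), punch strip (321,173), pillar cap (202,125) with collar at (217,121). I zoom in on the parts and compute the pockets.

```bash
python3 - <<'E'
from h import *
import json
np.set_printoptions(precision=4,suppress=True)
C=json.load(open("c.json"))
im=cv2.imread("pics/t.png");h=cv2.cvtColor(im,cv2.COLOR_BGR2HSV)
m=cv2.inRange(h,(22,150,90),(35,255,255))
for c in cv2.findContours(m,0,1)[0]:
    if cv2.contourArea(c)<900: continue
    P=cast(C["t"],c.reshape(-1,2),.015)[:,:2]
    mm=cv2.moments((P*1e4).astype(np.float32));r=cv2.minAreaRect((P*1e3).astype(np.float32))
    print(c.reshape(-1,2).mean(0),[mm["m10"]/mm["m00"]/1e4,mm["m01"]/mm["m00"]/1e4],r)
im=cv2.imread("pics/p2.png")
f=lambda x,y:cv2.resize(im[y:y+75,x:x+100],(400,300),interpolation=cv2.INTER_CUBIC)
cv2.imwrite("pics/z.png",np.vstack([np.hstack([f(160,85),f(455,50)]),np.hstack([f(270,125),f(400,170)])]))
E
```

```text
[353.1277 162.4326] [0.5575478019755539, 0.24819700890778976] ((557.4330444335938, 248.26544189453125), (59.10897445678711, 59.606529235839844), 0.09354650974273682)
[276.02 140.9 ] [0.5316112949060495, 0.15767282611333927] ((531.8041381835938, 157.70703125), (41.851768493652344, 40.18132400512695), 43.473758697509766)
[380.0321  80.9465] [0.4669342693231035, 0.27422874746366394] ((466.8926086425781, 274.1494445800781), (53.497169494628906, 54.34491729736328), 73.98735046386719)
[295.912   46.4721] [0.4500124076489662, 0.17897556089228625] ((441.1781311035156, 182.83677673339844), (38.17374038696289, 78.47870635986328), 74.37004089355469)
```

View pics/z.png

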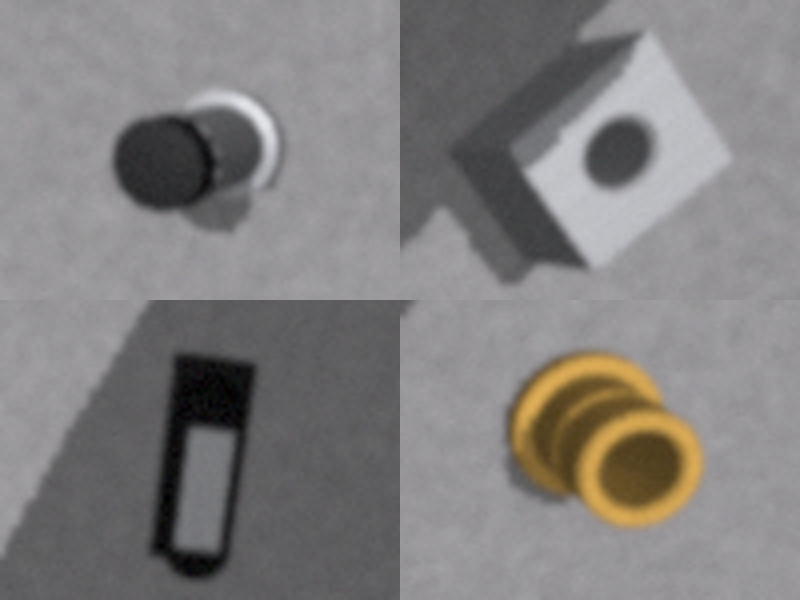

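Zoomed crops (4x) give clean features: pillar cap centre ≈ px (199.6,125.2), collar centre (217,120), insert top centre (509.7,87.6), punch strip centre (320.7,172), bush top ring (459.5,211.4), flange (447,202.6). The pocket measurements agree with the 94 mm pitch to 0.2 mm. Next I cast the part points and cross-check top against base.

```bash
python3 - <<'E'
from h import *
import json
np.set_printoptions(precision=4,suppress=True)
C=json.load(open("c.json"));c=C["p2"]
def z(x,y,x0,y0): return (x0+(x+.5)/4-.5, y0+(y+.5)/4-.5)
print("pillar",cast(c,[z(159,162,160,85)],.07),cast(c,[z(230,141,160,85)],.008))
print("bush",cast(c,[z(239.5,167,400,170)],.048),cast(c,[z(190,132,400,170)],.006))
I=cast(c,[z(*p,455,50) for p in((248,30),(333,158),(192,270),(111,150))],.038)
d=np.diff(np.vstack([I,I[:1]]),axis=0);print("insert",I.mean(0),cast(c,[z(219,152,455,50)],.038),np.linalg.norm(d,axis=1),np.degrees(np.arctan2(d[:,1],d[:,0]))%90)
P=cast(c,[z(*p,270,125) for p in((188,127),(237,130),(220,252),(173,249))],.044)
d=np.diff(np.vstack([P,P[:1]]),axis=0);print("punch",P.mean(0),np.linalg.norm(d,axis=1),np.degrees(np.arctan2(d[:,1],d[:,0]))%180)
f=cast(c,[z(*p,270,125) for p in((176,54),(256,65))],.004);f2=cast(c,[z(150,255,270,125)],.004);print("foot end",f,f2, (f[1]+f2[0])/2)
# p1 cross-check: strip and orange-ring centroids
im=cv2.imread("pics/p1.png");print(proj(C["p1"],np.vstack([P.mean(0),I.mean(0)])))
E
```

```text
pillar [[ 0.5109 -0.3868  0.07  ]] [[ 0.5106 -0.386   0.008 ]]
bush [[ 0.6141 -0.0919  0.048 ]] [[ 0.6175 -0.0898  0.006 ]]
insert [ 0.4734 -0.0533  0.038 ] [[ 0.473  -0.0539  0.038 ]] [0.0439 0.0445 0.0426 0.0435] [42.9948 42.2016 41.6517 43.9647]
punch [ 0.567  -0.2598  0.044 ] [0.0142 0.0369 0.014  0.0369] [ 86.6046 173.1454  86.3354 173.3644]
foot end [[ 0.5329 -0.2682  0.004 ]
 [ 0.5363 -0.243   0.004 ]] [[ 0.5987 -0.2766  0.004 ]] [ 0.5675 -0.2598  0.004 ]
[[173.1791 155.2668]
 [355.5663  68.2075]]
```

```bash
cat > job.py <<'E'
from plant import robot
from h import *
# pick xy, pocket xy, tip height over part underside, part axis angle, pocket axis angle, period
J=dict(bush=((.616,-.0907),(.5575,.2482),.018,0,0,0,.038),
 insert=((.4732,-.0536),(.4669,.2742),.012,42.7,74.2,90,.044),
 punch=((.567,-.2598),(.4412,.1828),.017,173.2,164.2,180,.020),
 pillar=((.5108,-.3865),(.5317,.1577),.030,0,0,0,.024))
def near(a,ref,per): return ref+(a-ref+per/2)%per-per/2
def yaw(a,xy,per):
    ref=180+np.degrees(np.arctan2(xy[1],xy[0]))   # last joint at 0
    return near(a,ref,per) if per else ref
def run(n,look=False):
    p,q,tip,a,b,per,w=J[n]; z=tip+robot.tip_reach; H=.20
    y1=yaw(a,p,per); y2=yaw(b,q,per)
    if per: # keep the in-hand alignment
        y2=near(y2,y1,per)
    robot.set_gripper(.085) if robot.observe()["gripper_width"]<.08 else None
    robot.move_pose((*p,H),[180,0,y1])
    print(n,"contact",robot.line_to((*p,z),.12,guard=15))
    robot.set_gripper(0); s=robot.observe(); print("width",s["gripper_width"],s["tool_pos"],s["gripper_force"])
    robot.line_to((*p,H),.12); print("held",robot.observe()["gripper_width"])
    robot.move_pose((*q,H),[180,0,y2])
    robot.line_to((*q,z+.022),.12)
    print("down",robot.line_to((*q,z+.008),.02,guard=12)); s=robot.observe()
    print("z above floor cmd",s["tool_pos"]-np.array([*q,z+.01]),"f",s["ft_force"])
    robot.set_gripper(w+.022)
    robot.line_to((*q,H+.02),.15)
    print("t",robot.observe()["time"])
E
python3 -c "
from job import *
run('bush')
cv2.imwrite('pics/b.png',robot.grab_frame('scene')[180:380,200:460])"
```

```text
bush contact False
width 0.03554982124903253 [ 0.61639543 -0.09090294  0.09128199] 60.97124148349394
held 0.03555592222051446
down True
z above floor cmd [-1.06510939e-04  2.79604415e-05  6.96978958e-04] f [-0.7093009  -0.02270087  4.07498742]
t 12.5583
```

View pics/b.png

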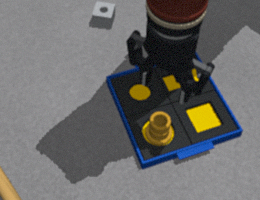

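The bush stands in the large round pocket, with contact at floor height. Next the other three.

```bash
python3 -c "
from job import *
run('insert')"
```

```text
insert contact False
width 0.04297094999728878 [ 0.47351546 -0.0538442   0.08526732] 62.752368450164795
held 0.043038727507859496
down True
z above floor cmd [-7.35217589e-05  2.46055883e-06  6.76318344e-04] f [-1.02697249 -0.49379882  4.85537851]
t 20.9417
```

```bash
python3 -c "
from job import *
run('punch')"; python3 -c "
from job import *
run('pillar')
robot.move_pose((.56,.2,.32),[180,0,180]);robot.pause(.5)
cv2.imwrite('pics/end.png',robot.grab_frame('wrist'));cv2.imwrite('pics/ends.png',robot.grab_frame('side'))"
```

```text
punch contact False
width 0.019222108041992557 [ 0.56717871 -0.25996845  0.08993917] 60.09520769119263
held 0.019023714335033325
down True
z above floor cmd [-1.25903331e-04  6.58981462e-06  3.00992435e-04] f [-1.26969827 -0.4938324   5.92721566]
t 30.4417
pillar contact False
width 0.022773454957498062 [ 0.5108775  -0.38659206  0.10289272] 58.59308838844299
held 0.022555308098791232
down True
z above floor cmd [-7.97682592e-06 -5.85389158e-06  2.58366287e-04] f [-0.74332245 -0.5508407   5.86916753]
t 40.0667
```

View pics/end.png

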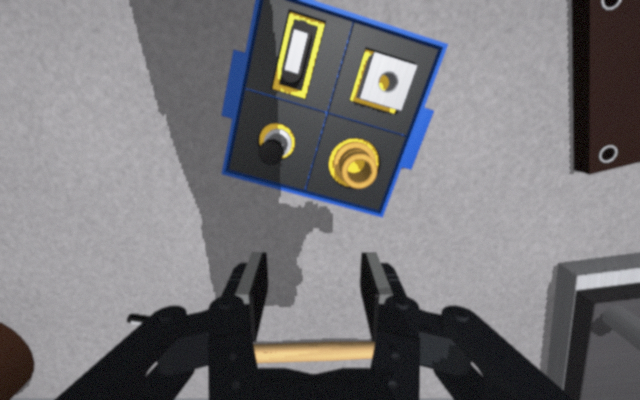

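View pics/ends.png

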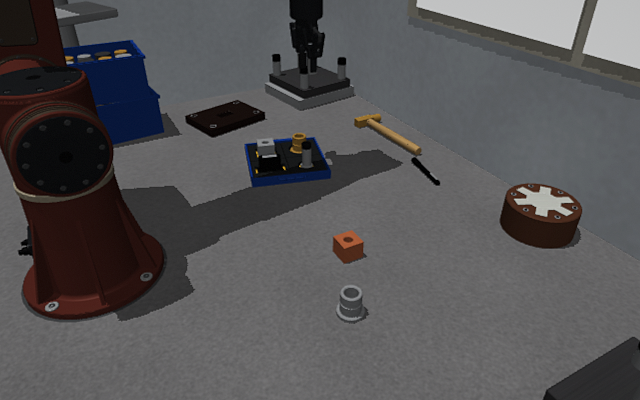

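All four parts stand in their pockets with a yellow margin around each: insert hole (389,83), bush ring (360,168), cap (270,150), strip (298,53). In the side view the copper block and steel bush are still at (348,246) and (350,303). One numeric check, then hand in.

```bash
python3 -c "
from job import *
c=robot.get_calibration('wrist')
e=[np.hypot(*(cast(c,[p],z)[0,:2]-J[n][1])) for n,p,z in (('insert',(389,83),.048),('bush',(360,168),.058),('punch',(298,53),.054),('pillar',(270,150),.08))]
print(e)
if max(e)<.006: print(robot.job_done())"
```

```text
[np.float64(0.0029742724007244675), np.float64(0.0042287595309645366), np.float64(0.003168097462002482), np.float64(0.0011980430517772446)]
the job is handed in; nothing more can be done
None
```

The kit is finished and handed in: the bronze bush, guide pillar, steel insert and punch stand fully down in their own pockets, each within about 4 mm of centre by the last camera check; the look-alikes were not touched, and the robot's clock was at about 42 s of the 106 s allowed.

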